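Shut the stock cage and drop its latch bar home

ROBOT

A 6-joint arm with a two-finger parallel gripper is mounted at the origin on the work surface. World frame = base frame: x ahead of the robot, y to its left, z up, the work surface at z = 0. Lengths are in mm, angles in rad, forces in N, time in s.
With the tool pointing down it reaches from about 350 to 975 mm from the base axis. Payload 4.9 kg.
Tool frame: the origin (TCP) lies at the very end of the fingers, on their centre line; the grasp point (between the pads) lies r.grip_point_offset behind it (r.grip_point_offset is the distance from the TCP to the grasp point, in mm); z points along the fingers, y is the line along which they close (so a half turn about z gives the same grasp; the last joint's range is limited). The gripper opens to 85 mm and grips with 20 to 120 N. Pads are 22 mm wide; open, the fingers measure 114 mm over their backs; the gripper's body (76 mm by 85 mm) begins 54 mm behind the grasp point. The pads swing forward as they close: fully open they stand 13 mm farther back than shut.
Start: joints at [1.065, 0.053, 1.613, -0, 1.476, -0.119], TCP at [235.755, 578.81, 231.304] pointing down, gripper open.
Joint ranges: [-3.01, 3.01], [-1.01, 2.22], [0.06, 2.58], [-1.02, 4.17], [0.09, 2.62], [-3.14, 3.14]. Speed limits (rad/s): [2.57, 2.57, 3.14, 3.14, 3.14, 3.14].

INTERFACE

Orientations are given as a unit quaternion [x, y, z, w].
In Python, from workcell import r gives the robot as it stands.
- The arm moves only by the tool arm_command, never from a script. Its argument "motion" is a list of rows, each a list of 4 numbers: the shift along the tool's x, y, z in units of 30 mm (1.0 is 30 mm), then the turn about the tool's z in units of 6 degrees (1.0 is 6 degrees). A call has 1 to 12 rows; each row is the pose to reach, as a shift and turn from the pose commanded when the call began, along the tool's axes at that moment; what a row does not reach only later rows make up. A row lasts 1/10 s, in which the tool goes at most 50 mm and 8.59 degrees, less where a joint would pass 70% of its speed; a pose out of reach is approached as far as the arm can. A call with a gripper value outside its range is refused whole. "gripper" is the opening, from 0 (shut) to 1 (fully open), set as the call begins (left out, the last holds). The fingers move at their own pace and stop on an object; "grip_force" is the grip in N (left out, the last holds). Time passes only in rows, so rows that repeat a pose let the fingers close. It gives the time, the measured TCP pose, the force, the opening and the grip force at its end, in the units of the state.
- r.read_state(): the state, without advancing time (a new reading comes with each control period).
- r.get_image(name): name is "side" or "top" or "wrist"; returns a dict with "color" (400x640x3 uint8, red, green, blue), "mtx" (3x3 intrinsics, pixels), "xyz" and "attitude" of the camera in the world; the wrist camera has in their place "T_tool_cam" (4x4, takes a point from camera to tool coordinates, whose origin is the TCP and whose axes are the flange's). Camera axes: x right, y down, z forward; pixel columns grow to the right and rows downward; lengths in mm; the calibration is good to about 2 mm. The wrist camera is an equidistant fisheye: a pixel r from the principal point sees the ray r / f radians off the axis. A picture is of the moment at which its call begins: read the wrist's pose just before it. There is no depth.
- r.sign_off(): hands the job in; it is judged then, once.
Trained networks look in a picture, given as the dict that the camera call returned (one of the last four; its "shot" number tells which), for a name from the list of things; names that differ only in an ending like _2 or _b are one class to them, and where a whole thing is asked for, a point or a joint stands for the part that bears it (a point fixed in the world has none). Each returns a list of dicts, best first, with "confidence" (0 to 1); they miss things now and then, are a little off and sometimes report something else, mostly with a low value. They report only what shows in the picture. A call takes as long as a camera call.
- r.silhouettes(picture, label): "region" (400x640 bool, what is visible of it) and "extent" ([left, top, width, height] as shares, 0 to 1, of the picture: columns of its width, rows of its height, round what is visible of it).
- r.tip_of(picture, label): "point" ([row, column] as shares, 0 to 1, of the picture: columns of its width, rows of its height: a listed point, or the origin of a listed thing).
The state is a dict: "time": time; "joint_positions": joint angles; "joint_velocities": joint speeds; "joint_torque": joint torques, N m; "eef_pos": TCP position; "orientation": TCP orientation; "wrist_force": force on the tool from outside, world axes, zero at the start; "moment": the same for the moment, N m; "width": opening from 0.0 (shut) to 1.0 (fully open); "grasp_force": force on a finger pad.
Only numpy, scipy, OpenCV 4.12 (cv2) and the standard library are available. Lean on these libraries where they do the work, as an engineer would, in place of code of your own. Each camera call takes 0.05 s, during which the arm holds its last target. There are 200 camera calls.

TASK

Shut the mesh gate of the steel stock cage and latch it: lift the latch bar by its ball knob so that it passes over the lip of the catch, swing the gate shut until its rubber buffer meets the post, pressing only as firmly as it takes for the bar to clear the lip and never ramming the buffer, let the bar drop down behind the lip onto the floor of the catch, and let go. Leave the jar, the mug and the steel bowl where they stand.

Things in the scene. Friction and masses are not known exactly. Their poses are not given: they have to be found in the camera images.
- cage: Open-topped steel-mesh stock cage, fixed, 320 wide (y) x 260 deep (x) x 200 mm high; origin at the centre of its underside on the table; x points from the gate (front) to the back, y along the front, z up. The gate's vertical hinge line is at x=-130, y=-150 mm; the shut gate runs from there along +y in the plane x=-130 to the latch post at y=+130 mm.
- catch (a point): Nominal middle of the catch floor (axes as the cage), 165 mm up. The catch is a J on the post's front: level floor, and towards the robot an upright square lip 12 mm thick, top 16 mm above the floor; 24 mm gap from lip to post, 30 mm wide along y. The post is bolted through long slots: it may really stand up to 18 mm further in or out (cage x), not measured, so the shut position must be felt.
- gate (a joint): Gate angle, rad: 0 = shut, bar just behind the lip if the post stands nominally (latched it reads within 0.07 of 0, as the post stands); grows as the free end swings out towards the robot (cage -x). Mesh gate 250 mm wide from the hinge line, top edge 182 mm above the table, 0.8 kg, light hinge friction, stays where left.
- gate_hinge (a point): Point on the gate's hinge line at table height; its axes turn with the gate: y along the gate to its free end, x through the gate towards the cage's inside, z up. The latch bar's pivot is on the front of the gate at x=-18, y=50, z=175 mm in these axes; the pivot's axis runs along x.
- bar (a joint): Latch bar angle, rad, growing as the free end rises: 0 = level, lying on the catch floor; -0.06 = hanging on its own rest peg on the gate (start); about 0.08 = lying on top of the lip; above 0.10 it passes over the lip; at most 0.9. Falls by itself when let go. Dark flat steel 10 mm thick, 20 high, 285 long, reaching 65 mm past the gate's free edge; 0.28 kg.
- knob (a point): Centre of the black ball knob, 28 mm diameter, on a 12 mm stem standing on the bar, 180 mm along the bar from its pivot and 55 mm above the bar's centre line: about 219 mm above the table at the start. Axes as the bar (y along it). It can be pinched from above, and bar and gate moved by it.
- buffer: Sprung black rubber buffer on an arm at the gate's free edge: 18 mm diameter, 15 mm long, 280 mm from the hinge, 90 mm up; origin at its root, axes as the gate. It meets the post's face 1 mm before the bar clears the lip, and gives 6 N/mm: 8 to 14 N on the buffer (10 to 17 N pushed at the knob, 230 mm from the hinge) lets the bar drop; above 18 N on the buffer it is rammed.
- jar_center (a point): Centre of a glass jar, 64 mm diameter, 120 mm high, standing in the cage; leave alone.
- mug_center (a point): Centre of a white mug, 80 mm diameter, 90 mm high, on the table beyond the latch post; leave alone.
- bowl_center (a point): Centre of a steel bowl, 170 mm diameter, 75 mm high, on the table on the hinge side; leave alone.

How it is judged:
By the outcome, as a careful person would: the job done as asked, in the order asked, and still so for the second after the job is handed in, with the robot touching nothing.
It also fails if it takes over 61 s, if anything falls off the work surface, if the arm or the gripper's body presses on something with over 40 N, if the wrist force passes 120 N, or if a joint passes its speed limit or range.

## Working session

There is one attempt and no reset: what is moved stays moved. The work goes in short steps, Python scripts to look and compute and a tool call to move; the robot and the scene stay as the last step left them, time stands still between calls to the robot, and variables do not carry over. Pictures are saved under pics/ and viewed, at most 13 in all, crops included, and the job is handed in when it is done.

Besides the shell and the picture viewer there is one more tool, called after "Emit:" in YAML: its name, and indented under it one key for each argument. arm_command: Moves the arm, as the interface text tells. Its arguments: {"type":"object","properties":{"motion":{"type":"array","items":{"type":"array","items":{"type":"number"}}},"gripper":{"type":"number"},"grip_force":{"type":"number"}},"required":["motion"]}

```bash
mkdir -p pics; cat > h.py <<'E'
import numpy as np, cv2
from workcell import r
from scipy.spatial.transform import Rotation as R
def Rc(im):
    a=np.array(im["attitude"],float)
    return a if a.shape==(3,3) else R.from_quat(a.ravel()).as_matrix()
def ray(im,uv):
    K=np.array(im["mtx"]); d=np.linalg.inv(K)@np.array([uv[0],uv[1],1.]); d=Rc(im)@d
    return np.array(im["xyz"],float),d/np.linalg.norm(d)
def tri(rays):
    A=np.zeros((3,3));b=np.zeros(3)
    for o,d in rays:
        P=np.eye(3)-np.outer(d,d);A+=P;b+=P@o
    x=np.linalg.solve(A,b)
    return x,[round(float(np.linalg.norm((np.eye(3)-np.outer(d,d))@(x-o))),1) for o,d in rays]
def onz(ra,z):
    o,d=ra; return o+d*(z-o[2])/d[2]
def proj(im,p):
    c=Rc(im).T@(np.array(p,float)-np.array(im["xyz"],float)); q=np.array(im["mtx"])@c; return q[:2]/q[2]
def px(t): return np.array([t["point"][1]*640,t["point"][0]*400])
E
cat > a.py <<'E'
from h import *
s=r.read_state(); print({k:np.round(v,3) for k,v in s.items()}, r.grip_point_offset)
I={n:r.get_image(n) for n in("side","top")}
for n,im in I.items():
    cv2.imwrite(f"pics/{n}1.png",im["color"][:,:,::-1]); print(n,np.round(im["xyz"]),np.round(im["attitude"],3).tolist())
L=["knob","cage","catch","gate_hinge","buffer","jar_center","mug_center","bowl_center"]
for l in L:
    ra=[]
    for n,im in I.items():
        t=r.tip_of(im,l)
        print(l,n,[(np.round(px(x)).tolist(),round(x["confidence"],2)) for x in t[:2]])
        if t: ra.append(ray(im,px(t[0])))
    if len(ra)==2: x,e=tri(ra); print("   ",np.round(x,1),e)
E
python3 a.py
```

```text
{'time': np.float64(0.0), 'joint_positions': array([ 1.065,  0.053,  1.614, -0.   ,  1.476, -0.119]), 'joint_velocities': array([-0.   , -0.001, -0.001,  0.   , -0.001, -0.   ]), 'joint_torque': array([ 2.0000e-03, -3.9368e+01, -3.7018e+01,  0.0000e+00,  7.0000e-03,
       -0.0000e+00]), 'eef_pos': array([235.467, 578.271, 230.042]), 'orientation': array([ 0.192,  0.981, -0.001, -0.   ]), 'wrist_force': array([-0.925,  0.428, -0.027]), 'moment': array([-0.004, -0.001,  0.008]), 'grasp_force': np.float64(0.0), 'width': np.float64(1.005)} 18.700000000000003
side [ 280. -701.  946.] [0.899, -0.218, 0.083, -0.37]
top [ 436.  -20. 1160.] [-0.704, 0.704, -0.062, 0.076]
knob side [([254.0, 178.0], 0.57), ([266.0, 168.0], 0.18)]
knob top [([298.0, 259.0], 0.83)]
    [476.7  52.8 227. ] [5.1, 5.1]
cage side [([364.0, 214.0], 0.96), ([351.0, 277.0], 0.19)]
cage top [([316.0, 176.0], 0.87)]
    [741.4  17.6  16.7] [0.4, 0.4]
catch side [([286.0, 160.0], 0.67), ([352.0, 380.0], 0.56)]
catch top [([265.0, 216.0], 0.97), ([234.0, 220.0], 0.25)]
    [593.4 154.2 153. ] [2.1, 2.1]
gate_hinge side [([351.0, 276.0], 0.61)]
gate_hinge top []
buffer side [([243.0, 211.0], 0.45), ([353.0, 379.0], 0.29)]
buffer top []
jar_center side [([365.0, 214.0], 0.67)]
jar_center top [([332.0, 177.0], 0.94)]
    [717.  -30.6  78.7] [4.6, 4.6]
mug_center side [([270.0, 168.0], 0.59)]
mug_center top [([231.0, 219.0], 0.78)]
    [597.3 281.6  24.7] [3.6, 3.6]
bowl_center side [([352.0, 381.0], 0.92), ([252.0, 179.0], 0.16)]
bowl_center top [([439.0, 250.0], 0.85)]
    [ 501.6 -355.    36.5] [3.5, 3.5]
```

View pics/top1.png

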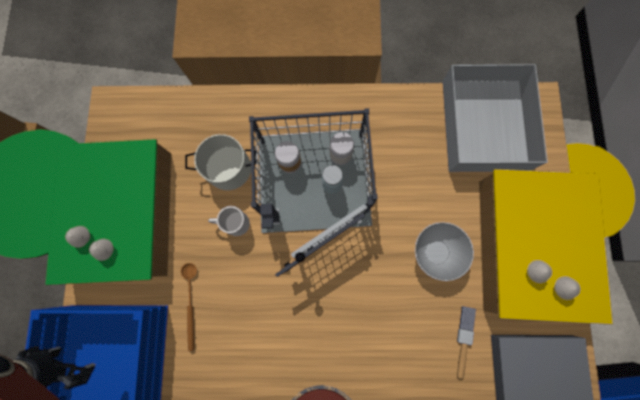

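View pics/side1.png

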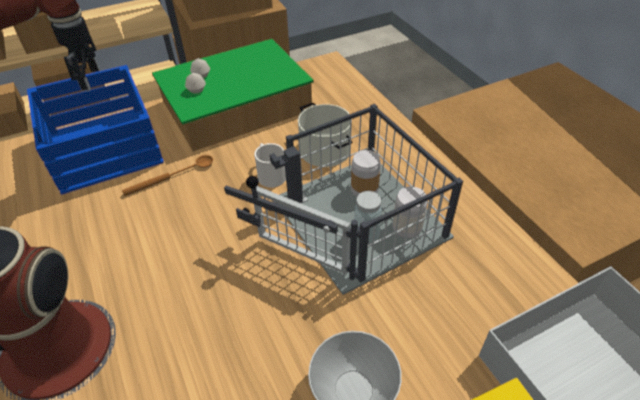

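```bash
python3 - <<'E'
import cv2,numpy as np
a=cv2.imread("pics/top1.png")[100:290,240:390]; b=cv2.imread("pics/side1.png")[95:285,215:475]
f=lambda im,k:cv2.resize(im,None,fx=k,fy=k,interpolation=cv2.INTER_CUBIC)
A=f(a,2.1);B=f(b,1.8)
o=np.zeros((400,A.shape[1]+B.shape[1],3),np.uint8);o[:A.shape[0],:A.shape[1]]=A;o[:B.shape[0],A.shape[1]:]=B
cv2.imwrite("pics/crop.png",o);print(o.shape,A.shape)
E
```

```text
(400, 783, 3) (399, 315, 3)
```

View pics/crop.png

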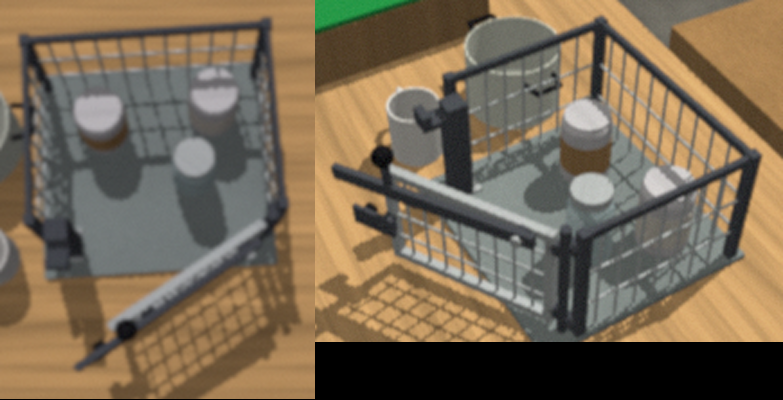

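```bash
cat > fit.py <<'E'
from h import *
from scipy.optimize import least_squares
I={n:r.get_image(n) for n in("side","top")}
T=lambda p,q:tri([ray(I["top"],p),ray(I["side"],q)])
for n,p,q in[("knob",(300.5,257.1),(252.2,182.2)),("tip",(278.1,274.3),(226.7,189.4)),("backL",(251.9,120),(373.3,108.9)),("backR",(366.2,112.4),(457.8,182.8))]:
    x,e=T(p,q);print(n,np.round(x,1),e)
ob=[("top","bl",(251.9,120)),("side","bl",(373.3,108.9)),("top","br",(366.2,112.4)),("side","br",(457.8,182.8)),
("top","knob",(300.5,257.1)),("side","knob",(252.2,182.2)),("top","tip",(278.1,274.3)),("side","tip",(226.7,189.4))]
def pts(v):
    cx,cy,ps,g,w=v
    C=lambda p:R.from_euler("z",ps).apply(p)+[cx,cy,0]
    G=lambda p:R.from_euler("z",g).apply(p)+[-130,-150,0]
    B=lambda y,z:np.array([-18,50+y*np.cos(-.06)-z*np.sin(-.06),175+y*np.sin(-.06)+z*np.cos(.06)])
    return {"bl":C([130,w,200]),"br":C([130,-w,200]),"knob":C(G(B(180,55))),"tip":C(G(B(270,10))),"hinge":C([-130,-150,0]),"catch":C([-130,130,165])}
if __name__=="__main__":
    f=lambda v:np.concatenate([proj(I[n],pts(v)[k])-p for n,k,p in ob])
    s=least_squares(f,[730,0,0.05,0.5,155]);print(np.round(s.x,3));print(np.round(s.fun,1))
    print({k:np.round(x,1).tolist() for k,x in pts(s.x).items()})
E
python3 fit.py
```

```text
knob [476.6  48.9 220.4] [0.3, 0.3]
tip [433.3 112.3 163.4] [0.1, 0.1]
backL [861.1 193.4 187.9] [0.3, 0.3]
backR [ 881.8 -129.5  189.2] [1.1, 1.1]
[7.36458e+02 1.65600e+01 7.60000e-02 4.92000e-01 1.59788e+02]
[ 1.8  0.5 -0.7 -1.6  1.8 -0.9  0.  -1.9  2.1 -0.6  1.3  1.8 -2.2  1.
 -2.  -2.7]
{'bl': [853.9, 185.8, 200.0], 'br': [878.2, -132.9, 200.0], 'knob': [477.7, 43.8, 219.1], 'tip': [430.8, 117.2, 168.8], 'hinge': [618.3, -142.9, 0.0], 'catch': [596.9, 136.3, 165.0]}
```

```bash
sed -i 's/130,w,200/130,w,v[5]/;s/130,-w,200/130,-w,v[5]/;s/cx,cy,ps,g,w=v/cx,cy,ps,g,w=v[:5]/;s/0.5,155\]/0.5,155,190]/' fit.py
cat >> h.py <<'E'
def cmd(target=None,yaw=None):
    """row for TCP target (world) and wanted tool-y heading (deg, mod 180)"""
    s=r.read_state(); M=R.from_quat(s["orientation"]).as_matrix(); p=np.array(s["eef_pos"])
    h=np.degrees(np.arctan2(M[1,1],M[0,1])); out=[0,0,0]
    if target is not None: out=M.T@(np.array(target)-p)/30
    d=0 if yaw is None else (yaw-h+90)%180-90
    print("t",round(float(s["time"]),2),"pos",np.round(p,1),"y-head",round(h,1),"tilt",np.round(M[:,2],3),"F",np.round(s["wrist_force"],1),"M",np.round(s["moment"],2),"w",round(float(s["width"]),3),"g",round(float(s["grasp_force"]),1),"j6",round(float(s["joint_positions"][5]),2))
    print("row",np.round(out,2),"turn",round(-d/6,2)); return s
E
python3 fit.py; python3 -c "
from h import *
cmd([235,578,340]);cmd([477,46,340],32)"
```

```text
knob [476.6  48.9 220.4] [0.3, 0.3]
tip [433.3 112.3 163.4] [0.1, 0.1]
backL [861.1 193.4 187.9] [0.3, 0.3]
backR [ 881.8 -129.5  189.2] [1.1, 1.1]
[7.42298e+02 2.12020e+01 7.70000e-02 5.18000e-01 1.61082e+02 1.88509e+02]
[ 0.5  0.3 -0.3  0.3  0.1 -1.1  0.4  0.   1.8 -1.   1.7  1.4 -1.9  1.3
 -2.3 -2.4]
{'bl': [859.5, 191.8, 188.5], 'br': [884.3, -129.4, 188.5], 'knob': [478.8, 44.5, 219.1], 'tip': [430.0, 116.7, 168.8], 'hinge': [624.3, -138.4, 0.0], 'catch': [602.7, 140.8, 165.0]}
t 1.1 pos [235.8 578.8 231.3] y-head 67.8 tilt [ 0.  0. -1.] F [ 0.3  0.5 -0.6] M [-0.    0.03  0.01] w 0.998 g 0.0 j6 -0.12
row [ 0.01 -0.03 -3.62] turn 0.0
t 1.1 pos [235.8 578.8 231.3] y-head 67.8 tilt [ 0.  0. -1.] F [ 0.3  0.5 -0.6] M [-0.    0.03  0.01] w 0.998 g 0.0 j6 -0.12
row [-14.15 -13.41  -3.62] turn 5.97
```

Emit:
arm_command:
  motion:
    - [0, 0, -1.5, 0]
    - [0, 0, -3.6, 0]
    - [-1.5, -1.4, -3.6, 1]
    - [-3, -2.8, -3.6, 2]
    - [-4.5, -4.2, -3.6, 3]
    - [-6, -5.6, -3.6, 4]
    - [-7.5, -7.1, -3.6, 5]
    - [-9, -8.5, -3.6, 6]
    - [-10.5, -10, -3.6, 6]
    - [-12, -11.4, -3.6, 6]
    - [-13.2, -12.5, -3.6, 6]
    - [-14.1, -13.4, -3.6, 6]
  gripper: 1

```text
time: 2.3
eef_pos: [441.8, 122.4, 339.7]
orientation: [0.486, 0.874, 0.0, 0.0]
wrist_force: [0.6, -0.4, -0.3]
width: 1.004
grasp_force: 0.0
```

Emit:
arm_command:
  motion:
    - [0, 0, 0, 0]
    - [0, 0, 0, 0]

```text
time: 2.5
eef_pos: [441.6, 123.4, 339.3]
orientation: [0.487, 0.873, 0.0, -0.0]
wrist_force: [-0.2, 0.7, 0.3]
width: 0.998
grasp_force: 0.0
```

```bash
cat > w.py <<'E'
from h import *
import sys
s=cmd(); im=r.get_image("wrist"); K=np.array(im["mtx"]); T=np.array(im["T_tool_cam"]); M=R.from_quat(s["orientation"]).as_matrix(); p=np.array(s["eef_pos"])
cv2.imwrite(f"pics/{sys.argv[1]}.png",im["color"][:,:,::-1])
def wray(uv):
    d=(np.array(uv)-K[:2,2])/K[0,0]; t=np.linalg.norm(d); v=np.append(d/t*np.sin(t),np.cos(t)) if t else np.array([0,0,1.])
    return p+M@T[:3,3], M@T[:3,:3]@v
for l,z in(("knob",219),("gate_hinge",0),("catch",165),("buffer",90)):
    for t in r.tip_of(im,l)[:2]: print(l,np.round(px(t)),round(t["confidence"],2),np.round(onz(wray(px(t)),z),1))
if len(sys.argv)>2:
    for a in sys.argv[2:]:
        u,v,z=map(float,a.split(","));print(a,np.round(onz(wray((u,v)),z),1))
E
python3 w.py wr1
```

```text
t 2.5 pos [441.6 123.4 339.3] y-head 31.7 tilt [-0.  0. -1.] F [-0.2  0.7  0.3] M [ 0.07 -0.02  0.01] w 0.998 g 0.0 j6 -0.44
row [0 0 0] turn 0.0
knob [303. 269.] 0.64 [477.   47.4 219. ]
catch [429. 226.] 0.57 [590.4 142.4 165. ]
buffer [308. 190.] 0.43 [457.3  85.   90. ]
```

View pics/wr1.png

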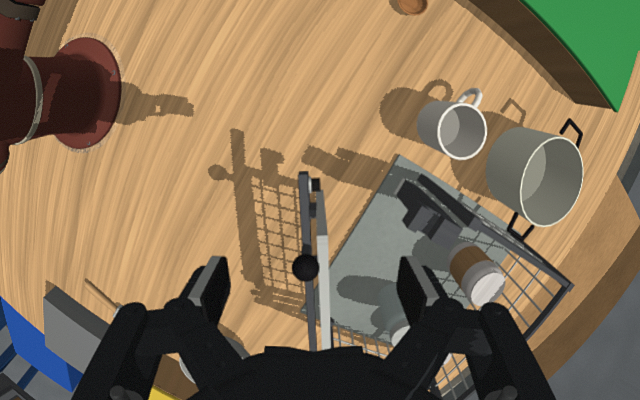

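```bash
python3 -c "
from h import *
cmd([477,47.5,270],31);cmd([477,47.5,198],31)"
```

```text
t 2.75 pos [440.9 125.6 339.4] y-head 32.0 tilt [ 0.  0. -1.] F [ 0.3 -0.1  0.4] M [-0.06  0.02 -0.03] w 0.998 g 0.0 j6 -0.44
row [-2.85 -0.36  2.31] turn 0.17
t 2.75 pos [440.9 125.6 339.4] y-head 32.0 tilt [ 0.  0. -1.] F [ 0.3 -0.1  0.4] M [-0.06  0.02 -0.03] w 0.998 g 0.0 j6 -0.44
row [-2.85 -0.36  4.71] turn 0.17
```

Emit:
arm_command:
  motion:
    - [-1, -0.1, 0, 0]
    - [-2, -0.2, 0.5, 0]
    - [-2.6, -0.3, 1.2, 0]
    - [-2.85, -0.36, 2.0, 0.2]
    - [-2.85, -0.36, 2.0, 0.2]
    - [-2.85, -0.36, 2.0, 0.2]

```text
time: 3.35
eef_pos: [477.0, 46.9, 279.4]
orientation: [0.494, 0.869, -0.0, -0.0]
wrist_force: [0.6, 0.7, 0.0]
width: 0.999
grasp_force: 0.0
```

```bash
python3 w.py wr2; python3 -c "
from h import *
cmd([477,47.5,199],31)"
```

```text
t 3.35 pos [477.   46.9 279.4] y-head 30.7 tilt [-0.001  0.    -1.   ] F [0.6 0.7 0. ] M [-0.05 -0.01  0.01] w 0.999 g 0.0 j6 -0.59
row [0 0 0] turn 0.0
knob [316. 208.] 0.82 [476.1  52.  219. ]
gate_hinge [333. 290.] 0.72 [ 620.4 -129.7    0. ]
catch [472. 164.] 0.65 [590.3 145.3 165. ]
buffer [317. 128.] 0.6 [456.7  89.1  90. ]
t 3.6 pos [477.8  46.6 281. ] y-head 30.7 tilt [ 0.003 -0.    -1.   ] F [-0.2  0.5 -0.1] M [0.   0.01 0.02] w 0.999 g 0.0 j6 -0.59
row [ 0.04 -0.01  2.73] turn -0.05
```

View pics/wr2.png

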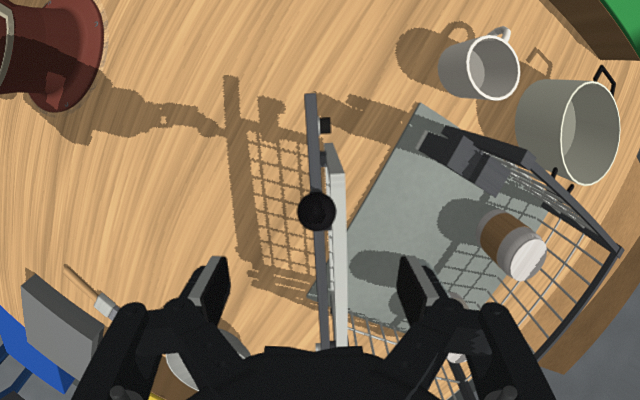

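Emit:
arm_command:
  motion:
    - [0.1, 0, 0.8, 0]
    - [0.1, 0, 1.6, 0]
    - [0.1, 0, 2.2, 0]
    - [0.1, 0, 2.7, 0]
    - [0.1, 0, 2.7, 0]
    - [0.1, 0, 2.7, 0]

```text
time: 4.2
eef_pos: [476.1, 48.6, 199.0]
orientation: [0.495, 0.869, 0.0, 0.0]
wrist_force: [0.0, -0.2, 0.4]
width: 0.997
grasp_force: 0.0
```

Emit:
arm_command:
  motion:
    - [0, 0, 0, 0]
    - [0, 0, 0, 0]
    - [0, 0, 0, 0]
    - [0, 0, 0, 0]
    - [0, 0, 0, 0]
    - [0, 0, 0, 0]
    - [0, 0, 0, 0]
    - [0, 0, 0, 0]
  gripper: 0
  grip_force: 30

```text
time: 5.0
eef_pos: [476.2, 48.5, 199.0]
orientation: [0.495, 0.869, 0.0, 0.001]
wrist_force: [-0.5, -0.4, 4.3]
width: 0.306
grasp_force: 29.4
```

```bash
python3 w.py wr3;python3 -c "
from h import *
cmd()"
```

```text
t 5.0 pos [476.2  48.5 199. ] y-head 30.6 tilt [ 0.001 -0.    -1.   ] F [-0.5 -0.4  4.3] M [0.04 0.06 0.01] w 0.306 g 29.4 j6 -0.59
row [0 0 0] turn 0.0
knob [312. 277.] 0.7 [475.7  48.5 219. ]
gate_hinge [337. 321.] 0.96 [ 620.3 -126.5    0. ]
t 5.25 pos [476.2  48.5 199. ] y-head 30.6 tilt [ 0.001 -0.    -1.   ] F [-0.6  0.2  5.8] M [-0.05  0.04  0.02] w 0.305 g 29.5 j6 -0.59
row [0 0 0] turn 0.0
```

View pics/wr3.png

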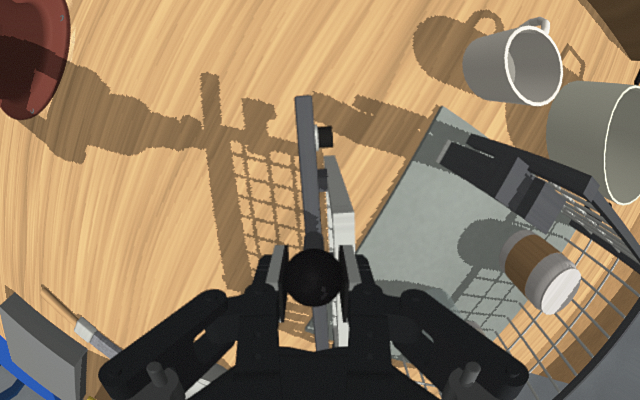

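Emit:
arm_command:
  motion:
    - [-0.05, 0, -0.17, 0]
    - [-0.1, 0, -0.34, 0]
    - [-0.15, 0, -0.5, 0]
    - [-0.2, 0.01, -0.66, 0]
    - [-0.26, 0.01, -0.83, 0]
    - [-0.33, 0.02, -1.0, 0]
    - [-0.41, 0.02, -1.18, 0]
    - [-0.5, 0.03, -1.35, 0]
    - [-0.5, 0.03, -1.35, 0]

```text
time: 6.15
eef_pos: [484.8, 35.9, 240.0]
orientation: [0.495, 0.869, 0.0, 0.001]
wrist_force: [-0.4, 1.6, -2.4]
width: 0.302
grasp_force: 29.7
```

```bash
cat > arc.py <<'E'
from h import *
H=np.array([621.,-134.])
def knob(th,b): # th: world gate yaw (rad)
    y=50+180*np.cos(b)-55*np.sin(b); z=175+180*np.sin(b)+55*np.cos(b)
    return np.array([H[0]-18*np.cos(th)-y*np.sin(th),H[1]-18*np.sin(th)+y*np.cos(th),z-20.1])
def path(ths,bs):
    s=cmd(); M=R.from_quat(s["orientation"]).as_matrix(); p=np.array(s["eef_pos"])
    k0=knob(ths[0],bs[0]); print("model-tcp",np.round(k0-p,1))
    for t,b in zip(ths[1:],bs[1:]): print(np.round(M.T@(knob(t,b)-k0)/30,3).tolist(), round(np.degrees(ths[0]-t)/6,2),"th",round(t,3))
E
python3 -c "
from arc import *
th=.594-np.array([0,.01,.03,.06,.09,.13,.17,.21,.25,.29,.33,.35,.35]);path(th,[.17]*13)"
```

```text
t 6.15 pos [484.8  35.9 240. ] y-head 30.6 tilt [ 0.002  0.    -1.   ] F [-0.4  1.6 -2.4] M [ 0.24  0.16 -0.01] w 0.302 g 29.7 j6 -0.61
row [0 0 0] turn 0.0
model-tcp [-0.8  0.8 -0.5]
[0.01, 0.072, 0.0] 0.1 th 0.584
[0.028, 0.217, 0.0] 0.29 th 0.564
[0.049, 0.435, 0.001] 0.57 th 0.534
[0.064, 0.653, 0.001] 0.86 th 0.504
[0.073, 0.945, 0.001] 1.24 th 0.464
[0.071, 1.237, 0.002] 1.62 th 0.424
[0.057, 1.528, 0.002] 2.01 th 0.384
[0.031, 1.819, 0.002] 2.39 th 0.344
[-0.006, 2.108, 0.003] 2.77 th 0.304
[-0.055, 2.396, 0.003] 3.15 th 0.264
[-0.084, 2.539, 0.004] 3.34 th 0.244
[-0.084, 2.539, 0.004] 3.34 th 0.244
```

Emit:
arm_command:
  motion:
    - [0.01, 0.07, 0, 0.1]
    - [0.03, 0.22, 0, 0.3]
    - [0.05, 0.44, 0, 0.6]
    - [0.06, 0.65, 0, 0.9]
    - [0.07, 0.95, 0, 1.25]
    - [0.07, 1.24, 0, 1.6]
    - [0.06, 1.53, 0, 2.0]
    - [0.03, 1.82, 0, 2.4]
    - [-0.01, 2.11, 0, 2.8]
    - [-0.05, 2.4, 0, 3.15]
    - [-0.08, 2.54, 0, 3.35]
    - [-0.08, 2.54, 0, 3.35]

```text
time: 7.35
eef_pos: [551.2, 74.0, 238.7]
orientation: [0.639, 0.769, 0.001, -0.001]
wrist_force: [-1.8, 5.2, -0.7]
width: 0.31
grasp_force: 29.9
```

```bash
python3 w.py wr4;  python3 -c "
from arc import *
th=.244-np.array([0,.02,.04,.06,.07,.08,.09,.1,.12,.14,.16,.18]);path(th,[.17]*13)
im=r.get_image('top');cv2.imwrite('pics/top2.png',im['color'][:,:,::-1])"
```

```text
t 7.35 pos [551.2  74.  238.7] y-head 10.6 tilt [-0.     0.002 -1.   ] F [-1.8  5.2 -0.7] M [ 0.84  0.32 -0.04] w 0.31 g 29.9 j6 -0.19
row [0 0 0] turn 0.0
knob [311. 271.] 0.85 [554.3  53.2 219. ]
buffer [320. 117.] 0.64 [546.6 136.4  90. ]
t 7.6 pos [550.7  73.7 239. ] y-head 10.6 tilt [-0.     0.002 -1.   ] F [-2.   5.7 -0.3] M [ 0.85  0.31 -0.03] w 0.303 g 29.9 j6 -0.19
row [0 0 0] turn 0.0
model-tcp [ 0.1 -0.4  0.6]
[0.019, 0.145, 0.0] 0.19 th 0.224
[0.035, 0.29, 0.0] 0.38 th 0.204
[0.049, 0.435, 0.0] 0.57 th 0.184
[0.054, 0.508, 0.0] 0.67 th 0.174
[0.059, 0.58, 0.0] 0.76 th 0.164
[0.063, 0.653, 0.0] 0.86 th 0.154
[0.067, 0.726, 0.0] 0.95 th 0.144
[0.071, 0.872, 0.0] 1.15 th 0.124
[0.073, 1.018, 0.0] 1.34 th 0.104
[0.072, 1.164, 0.0] 1.53 th 0.084
[0.068, 1.31, 0.0] 1.72 th 0.064
```

View pics/wr4.png

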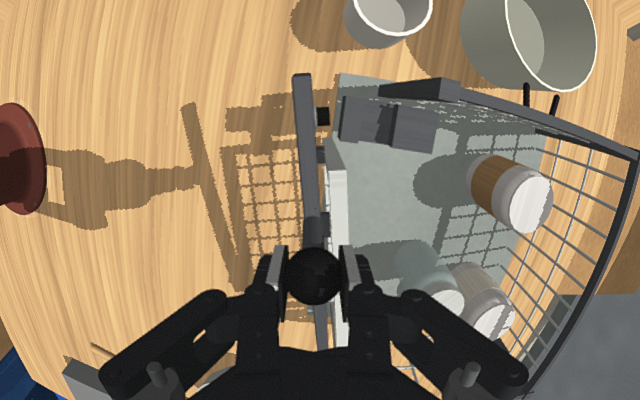

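Emit:
arm_command:
  motion:
    - [0.02, 0.07, 0, 0.1]
    - [0.04, 0.14, 0, 0.2]
    - [0.05, 0.22, 0, 0.3]
    - [0.06, 0.29, 0, 0.4]
    - [0.07, 0.36, 0, 0.45]
    - [0.08, 0.43, 0, 0.55]
    - [0.08, 0.5, 0, 0.65]
    - [0.09, 0.56, 0, 0.7]
    - [0.09, 0.56, 0, 0.7]

```text
time: 8.55
eef_pos: [567.3, 78.9, 238.8]
orientation: [0.667, 0.745, 0.0, -0.0]
wrist_force: [-1.6, 5.5, -0.9]
width: 0.307
grasp_force: 29.9
```

```bash
python3 w.py wr5
```

```text
t 8.55 pos [567.3  78.9 238.8] y-head 6.3 tilt [ 0.     0.001 -1.   ] F [-1.6  5.5 -0.9] M [ 0.82  0.26 -0.14] w 0.307 g 29.9 j6 -0.1
row [0 0 0] turn 0.0
knob [314. 273.] 0.87 [571.2  56.6 219. ]
gate_hinge [333. 298.] 0.62 [ 621.3 -128.     0. ]
catch [437. 212.] 0.73 [666.7  85.8 165. ]
```

View pics/wr5.png

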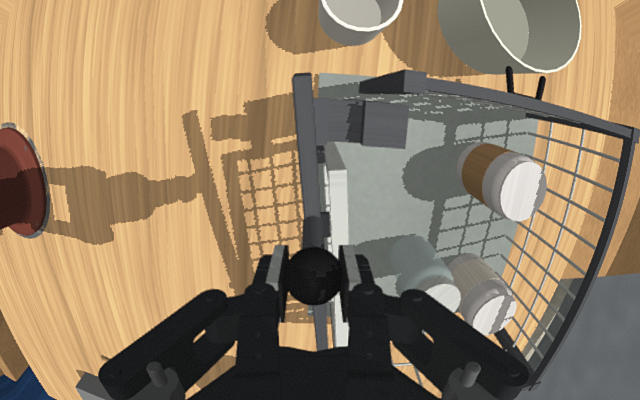

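Emit:
arm_command:
  motion:
    - [0.02, 0.04, 0, 0.05]
    - [0.04, 0.08, 0, 0.1]
    - [0.06, 0.12, 0, 0.15]
    - [0.06, 0.16, 0, 0.2]
    - [0.06, 0.2, 0, 0.25]
    - [0.06, 0.2, 0, 0.25]

```text
time: 9.4
eef_pos: [572.9, 80.5, 238.4]
orientation: [0.677, 0.736, -0.0, 0.0]
wrist_force: [-0.3, -1.0, -3.0]
width: 0.305
grasp_force: 29.7
```

Emit:
arm_command:
  motion:
    - [0, 0.015, 0, 0.02]
    - [0, 0.03, 0, 0.04]
    - [0, 0.03, 0, 0.04]

```text
time: 9.7
eef_pos: [573.7, 80.7, 238.6]
orientation: [0.678, 0.735, -0.0, 0.0]
wrist_force: [0.4, -1.4, -4.7]
width: 0.31
grasp_force: 29.7
```

Emit:
arm_command:
  motion:
    - [0, 0.015, 0, 0.02]
    - [0, 0.03, 0, 0.04]
    - [0, 0.03, 0, 0.04]

```text
time: 10.0
eef_pos: [574.6, 80.9, 238.6]
orientation: [0.68, 0.733, -0.0, 0.0]
wrist_force: [0.8, -3.5, -3.9]
width: 0.299
grasp_force: 29.7
```

Emit:
arm_command:
  motion:
    - [-0.01, 0.015, 0, 0.02]
    - [-0.02, 0.03, 0, 0.04]
    - [-0.02, 0.03, 0, 0.04]

```text
time: 10.3
eef_pos: [575.6, 80.9, 239.0]
orientation: [0.681, 0.732, 0.0, -0.0]
wrist_force: [-0.8, -1.0, -4.0]
width: 0.308
grasp_force: 29.8
```

Emit:
arm_command:
  motion:
    - [0, 0.015, 0, 0.02]
    - [0, 0.03, 0, 0.04]
    - [0, 0.03, 0, 0.04]

```text
time: 10.6
eef_pos: [576.5, 81.1, 239.0]
orientation: [0.683, 0.731, 0.0, -0.0]
wrist_force: [-1.3, -0.3, -2.9]
width: 0.305
grasp_force: 29.8
```

Emit:
arm_command:
  motion:
    - [0, 0.015, 0, 0.02]
    - [0, 0.03, 0, 0.04]
    - [0, 0.03, 0, 0.04]

```text
time: 10.9
eef_pos: [577.4, 81.2, 239.0]
orientation: [0.684, 0.729, 0.0, -0.0]
wrist_force: [0.1, 3.0, -2.3]
width: 0.305
grasp_force: 29.9
```

Emit:
arm_command:
  motion:
    - [0.01, 0.015, 0, 0.02]
    - [0.02, 0.03, 0, 0.04]
    - [0.02, 0.03, 0, 0.04]

```text
time: 11.2
eef_pos: [578.3, 81.5, 238.9]
orientation: [0.686, 0.728, 0.0, 0.0]
wrist_force: [-0.6, 1.3, -2.9]
width: 0.305
grasp_force: 29.9
```

Emit:
arm_command:
  motion:
    - [0.005, 0.015, 0, 0.02]
    - [0.005, 0.03, 0, 0.04]
    - [0.005, 0.03, 0, 0.04]

```text
time: 11.5
eef_pos: [579.1, 81.7, 238.8]
orientation: [0.687, 0.726, 0.0, -0.0]
wrist_force: [-1.0, 1.9, -2.9]
width: 0.307
grasp_force: 29.9
```

Emit:
arm_command:
  motion:
    - [0.005, 0.015, 0, 0.02]
    - [0.005, 0.03, 0, 0.04]
    - [0.005, 0.03, 0, 0.04]

```text
time: 11.8
eef_pos: [580.0, 81.9, 238.8]
orientation: [0.689, 0.725, 0.0, -0.0]
wrist_force: [-0.8, 1.7, -1.8]
width: 0.309
grasp_force: 29.9
```

Emit:
arm_command:
  motion:
    - [0.005, 0.015, 0, 0.02]
    - [0.005, 0.03, 0, 0.04]
    - [0.005, 0.03, 0, 0.04]

```text
time: 12.1
eef_pos: [580.9, 82.1, 238.8]
orientation: [0.69, 0.723, 0.0, 0.0]
wrist_force: [-0.7, 0.5, -3.1]
width: 0.306
grasp_force: 29.9
```

```bash
python3 w.py wr6
```

```text
t 12.1 pos [580.9  82.1 238.8] y-head 2.7 tilt [ 0.  0. -1.] F [-0.7  0.5 -3.1] M [ 0.29  0.13 -0.19] w 0.306 g 29.9 j6 -0.03
row [0 0 0] turn 0.0
knob [312. 276.] 0.7 [582.5  57.3 219. ]
```

View pics/wr6.png

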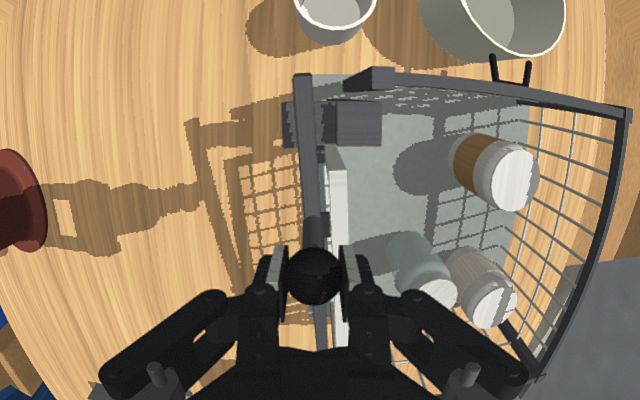

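Emit:
arm_command:
  motion:
    - [0.0, 0.015, 0, 0.02]
    - [0.0, 0.03, 0, 0.04]
    - [0.0, 0.03, 0, 0.04]

```text
time: 12.65
eef_pos: [581.3, 82.2, 238.7]
orientation: [0.692, 0.722, -0.0, -0.001]
wrist_force: [-3.0, 1.7, -1.5]
width: 0.302
grasp_force: 29.9
```

Emit:
arm_command:
  motion:
    - [0.0, 0.015, 0, 0.02]
    - [0.0, 0.03, 0, 0.04]
    - [0.0, 0.03, 0, 0.04]

```text
time: 12.95
eef_pos: [581.6, 82.4, 238.3]
orientation: [0.693, 0.721, -0.001, -0.001]
wrist_force: [-6.7, 2.4, -1.1]
width: 0.307
grasp_force: 30.0
```

Emit:
arm_command:
  motion:
    - [0.0, 0.015, 0, 0.02]
    - [0.0, 0.03, 0, 0.04]
    - [0.0, 0.03, 0, 0.04]

```text
time: 13.25
eef_pos: [581.9, 82.6, 238.1]
orientation: [0.695, 0.719, -0.001, -0.002]
wrist_force: [-8.7, 3.3, -0.3]
width: 0.303
grasp_force: 30.1
```

Emit:
arm_command:
  motion:
    - [0.0, 0.01, 0, 0.0]
    - [0.0, 0.015, 0, 0.0]
    - [0.0, 0.015, 0, 0.0]
    - [0.0, 0.015, 0, 0.0]

```text
time: 13.65
eef_pos: [582.0, 82.7, 237.9]
orientation: [0.695, 0.719, -0.002, -0.002]
wrist_force: [-9.1, 2.9, -0.4]
width: 0.308
grasp_force: 30.1
```

```bash
python3 - <<'E'
from h import *
for i in range(4):
    im=r.get_image("top"); cmd()
E
```

```text
t 13.7 pos [582.   82.7 238. ] y-head 2.0 tilt [-0.006  0.001 -1.   ] F [-10.1   3.   -0.6] M [ 0.56  1.36 -0.08] w 0.31 g 30.1 j6 -0.02
row [0 0 0] turn 0.0
t 13.75 pos [582.   82.7 238. ] y-head 2.0 tilt [-0.006  0.001 -1.   ] F [-9.7  3.3 -0.6] M [ 0.5   1.36 -0.05] w 0.303 g 30.1 j6 -0.02
row [0 0 0] turn 0.0
t 13.8 pos [582.   82.6 237.9] y-head 2.0 tilt [-0.006  0.001 -1.   ] F [-9.2  2.5 -0.8] M [ 0.53  1.33 -0.03] w 0.306 g 30.1 j6 -0.02
row [0 0 0] turn 0.0
t 13.85 pos [582.   82.7 237.9] y-head 2.0 tilt [-0.006  0.001 -1.   ] F [-9.5  2.9 -1.1] M [ 0.53  1.34 -0.01] w 0.307 g 30.1 j6 -0.02
row [0 0 0] turn 0.0
```

Emit:
arm_command:
  motion:
    - [0.0, 0.015, 0, 0.0]
    - [0.0, 0.03, 0, 0.0]
    - [0.0, 0.03, 0, 0.0]
    - [0.0, 0.03, 0, 0.0]

```text
time: 14.25
eef_pos: [582.3, 82.8, 237.7]
orientation: [0.695, 0.719, -0.002, -0.003]
wrist_force: [-11.9, 2.9, -0.5]
width: 0.305
grasp_force: 30.2
```

```bash
python3 - <<'E'
from h import *
F=[]
for i in range(5):
    im=r.get_image("top"); F.append(r.read_state()["wrist_force"])
print(np.mean(F,0)); cmd()
cv2.imwrite("pics/top3.png",im["color"][:,:,::-1])
E
```

```text
[-11.76747134   3.46831277  -0.78263114]
t 14.5 pos [582.2  82.8 237.7] y-head 2.0 tilt [-0.008  0.001 -1.   ] F [-11.2   3.   -0.8] M [ 0.58  1.65 -0.07] w 0.308 g 30.2 j6 -0.02
row [0 0 0] turn 0.0
```

Emit:
arm_command:
  motion:
    - [0.0, 0.02, 0, 0]
    - [0.0, 0.02, 0, 0]
    - [0.06, 0.017, 0.12, 0]
    - [0.12, 0.014, 0.24, 0]
    - [0.18, 0.012, 0.36, 0]
    - [0.23, 0.01, 0.48, 0]
    - [0.23, 0.01, 0.48, 0]

```text
time: 15.2
eef_pos: [581.7, 89.5, 222.2]
orientation: [0.695, 0.719, -0.003, -0.003]
wrist_force: [-13.0, 2.8, -1.0]
width: 0.308
grasp_force: 30.2
```

```bash
python3 - <<'E'
from h import *
F=[]
for i in range(3):
    im=r.get_image("top"); F.append(r.read_state()["wrist_force"])
print(np.mean(F,0)); cmd()
E
```

```text
[-13.47586495   1.74646143  -0.87782457]
t 15.35 pos [581.8  89.3 222.7] y-head 2.0 tilt [-0.009 -0.    -1.   ] F [-12.8   1.8  -1.5] M [ 0.21  1.79 -0.08] w 0.308 g 30.2 j6 -0.01
row [0 0 0] turn 0.0
```

Emit:
arm_command:
  motion:
    - [0.04, -0.002, 0.1, 0]
    - [0.07, -0.004, 0.2, 0]
    - [0.1, -0.006, 0.28, 0]
    - [0.12, -0.008, 0.34, 0]
    - [0.12, -0.008, 0.34, 0]

```text
time: 15.85
eef_pos: [581.4, 92.9, 212.4]
orientation: [0.695, 0.719, -0.003, -0.003]
wrist_force: [-13.1, 2.5, -0.9]
width: 0.305
grasp_force: 30.3
```

```bash
python3 - <<'E'
from h import *
F=[]
for i in range(3):
    im=r.get_image("top"); F.append(r.read_state()["wrist_force"])
print(np.mean(F,0)); cmd()
E
python3 w.py wr7
```

```text
[-13.08994553   1.41567425  -0.77490427]
t 16.0 pos [581.4  92.9 212.6] y-head 2.0 tilt [-0.009 -0.    -1.   ] F [-12.6   1.8  -1.1] M [ 0.18  1.73 -0.08] w 0.306 g 30.3 j6 -0.0
row [0 0 0] turn 0.0
t 16.0 pos [581.4  92.9 212.6] y-head 2.0 tilt [-0.009 -0.    -1.   ] F [-12.6   1.8  -1.1] M [ 0.18  1.73 -0.08] w 0.306 g 30.3 j6 -0.0
row [0 0 0] turn 0.0
knob [313. 274.] 0.76 [582.4  86.5 219. ]
```

View pics/wr7.png

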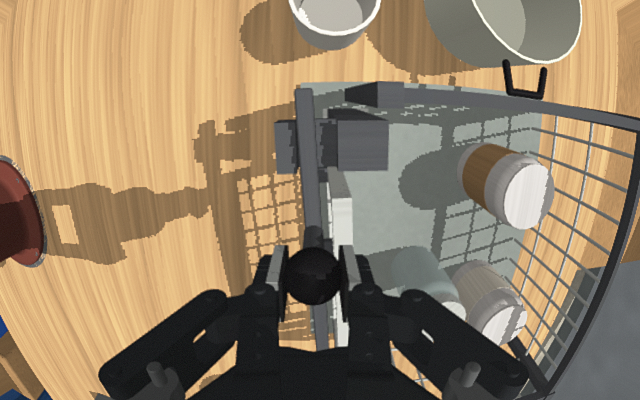

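Emit:
arm_command:
  motion:
    - [0.01, 0, 0.04, 0]
    - [0.02, 0, 0.08, 0]
    - [0.03, 0, 0.1, 0]
    - [0.03, 0, 0.1, 0]

```text
time: 16.65
eef_pos: [581.4, 93.6, 210.3]
orientation: [0.695, 0.719, -0.003, -0.003]
wrist_force: [-13.0, 0.4, 1.8]
width: 0.31
grasp_force: 30.6
```

Emit:
arm_command:
  motion:
    - [0, -0.03, 0, 0]
    - [0, -0.06, 0, 0]
    - [0, -0.06, 0, 0]

```text
time: 16.95
eef_pos: [580.9, 93.5, 210.4]
orientation: [0.695, 0.719, -0.002, -0.002]
wrist_force: [-9.2, 2.9, -0.6]
width: 0.307
grasp_force: 30.2
```

```bash
python3 -c "
from h import *
cmd()"
```

```text
t 16.95 pos [580.9  93.5 210.4] y-head 2.0 tilt [-0.005 -0.001 -1.   ] F [-9.2  2.9 -0.6] M [0.12 1.27 0.04] w 0.307 g 30.2 j6 -0.0
row [0 0 0] turn 0.0
```

Emit:
arm_command:
  motion:
    - [0, -0.03, 0.01, 0]
    - [0, -0.06, 0.02, 0]
    - [0, -0.06, 0.02, 0]

```text
time: 17.25
eef_pos: [580.4, 93.4, 210.4]
orientation: [0.695, 0.719, -0.001, -0.0]
wrist_force: [-5.6, 1.4, -0.7]
width: 0.305
grasp_force: 30.2
```

Emit:
arm_command:
  motion:
    - [0, 0, 0, 0]
    - [0, 0, 0, 0]
    - [0, 0, 0, 0]
    - [0, 0, 0, 0]
    - [0, 0, 0, 0]
    - [0, 0, 0, 0]
    - [0, 0, 0, 0]
    - [0, 0, 0, 0]
  gripper: 1

```text
time: 18.05
eef_pos: [581.0, 93.5, 210.6]
orientation: [0.695, 0.719, 0.0, 0.0]
wrist_force: [-0.9, -0.2, -0.1]
width: 1.002
grasp_force: 0.0
```

Emit:
arm_command:
  motion:
    - [0, 0, -0.3, 0]
    - [0, 0, -0.8, 0]
    - [0, 0, -1.6, 0]
    - [0, 0, -2.6, 0]
    - [0, 0, -3.6, 0]
    - [0, 0, -3.6, 0]
    - [0, 0, -3.6, 0]

```text
time: 18.75
eef_pos: [581.5, 93.5, 320.9]
orientation: [0.695, 0.719, 0.001, 0.001]
wrist_force: [-0.5, 0.2, -0.6]
width: 1.0
grasp_force: 0.0
```

```bash
python3 w.py wr8; python3 - <<'E'
from h import *
a=cv2.imread("pics/wr8.png")[60:300,180:480]
im=r.get_image("side");b=im["color"][100:290,215:475,::-1]
k=r.tip_of(im,"knob");print([(np.round(px(t)),t["confidence"]) for t in k[:2]])
A=cv2.resize(a,(400,320));B=cv2.resize(b,(400,292));o=np.zeros((320,800,3),np.uint8);o[:,:400]=A;o[:292,400:]=B;cv2.imwrite("pics/fin.png",o)
E
```

```text
t 18.75 pos [581.5  93.5 320.9] y-head 2.0 tilt [ 0.004  0.    -1.   ] F [-0.5  0.2 -0.6] M [ 0.03 -0.   -0.03] w 1.0 g 0.0 j6 -0.0
row [0 0 0] turn 0.0
knob [311. 196.] 0.7 [580.9  93.  219. ]
catch [321. 127.] 0.71 [589.2 145.5 165. ]
[(array([288., 146.]), 0.6)]
```

View pics/fin.png

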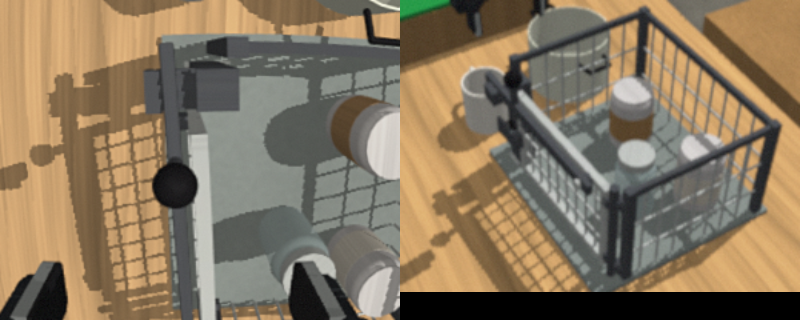

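The last view shows the bar lying in the catch between the lip and the post, the knob free, and the gripper 100 mm clear above it. I'm handing the job in.

```bash
python3 -c "
from workcell import r
print(r.sign_off())"
```

```text
the job is handed in; nothing more can be done
None
```

The gate is shut and latched: the bar lies on the catch floor behind the lip, the knob is released with the gripper clear above it, and the job was handed in at about 19 s. I pressed with about 13 N at the knob, which I estimate as 10.6 N on the buffer, and did not touch the jar, mug or bowl.

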